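# Clamp the tin with the removable crank

### The job

The tin standing in the counter clamp must be held for opening. Fit the loose crank fully down onto the clamp's square shaft and wind it clockwise (seen from above) until the jaw presses the tin snugly into the V-shaped rest, firm but without crushing it. Then lift the crank straight off and set it down flat on the bar top, well clear of the clamp (a hand's breadth or more), leaving the tin clamped and the other things undisturbed; work the clamp only with the crank.

Things in the scene. Friction and masses are not known exactly. Their poses are not given: they have to be found in the camera images.
- clamp: Fixed clamp: dark base plate 232 x 88 x 8 mm with a grey gear housing 80 x 80 mm, 74 mm high. Origin on the counter under its upright steel shaft (centre of the housing); x from the shaft along the plate to the tin, z up. The shaft turns clockwise from above, closing the jaw 12 mm per rad; 0.12 N m of friction keeps it where it is left. Winding takes 3.4 to 5.4 rad in all.
- seat (a point): Centre of the shaft's round flange (32 mm), 78 mm above the counter, axes as the clamp's: the crank's socket mouth is here when fully home. Above it a greased 12 mm square, 14 mm high (its top 3 mm taper to 10 mm), stands at an angle that is not reported: feel for it by turning the crank under light pressure (about 4 N) until it drops over the square.
- nose (a point): Tip of the shaft, 97 mm above the counter: a tapered round nose, 5 mm high, 9.6 mm wide at its foot on top of the square, 5 mm at the tip. The socket finds it at any angle and then rests on the square's corners, 11 to 14 mm above home.
- rest (a point): Where the tin's underside centre is when pressed home in the V rest: on the clamp's x axis, about 136 mm from the shaft (133 if it sits a little to one side), 8 mm above the counter. The rest has two upright rubber faces, 56 mm high.
- jaw: Moving jaw: upright plate with rubber face, 52 mm wide, 56 mm high. Origin at counter level below its face; moves along the clamp's x. Force needed on the crank knob: about 1.9 N when turning freely, 3.7 N for 10 N on the tin, 9.2 N for 40 N on the tin, which crushes it. When the crank is let go, at most about 10 N stays on the tin.
- tin: Small dark round tin with a flat orange cap, 58 mm across, 60 mm high, 0.2 to 0.35 kg, loose on the clamp's base plate between jaw and V rest. Origin at the centre of its underside.
- crank: Loose metal crank, 0.21 kg, heavy hub, lying flat. Origin at the mouth of its square socket (13.6 mm, 24 mm deep, sides along its x and y); x along the arm to the knob, z up. Hub 26 x 26 mm to z = 24; on it a black flat-sided grip, 26 mm along x, 18 mm wide along y, z = 24 to 54 mm. Arm 14 mm wide, z = 4 to 14 mm; round foot of 22 mm at x = 65 mm.
- knob (a point): Middle of the crank's black knob at x = 65 mm, z = 36 mm of the crank: an upright round grip 18 mm across, from z = 18 to 54 mm, which spins freely on its pin.
- bell: Service bell, chrome dome, 83 mm across, 74 mm high; a bystander. Origin at the centre of its underside.
- mug: Dark upturned mug, 65 x 93 x 53 mm; a bystander. Origin at the centre of its underside.
- cocoa: Jar with a pale cap, 64 mm across, 78 mm high; a bystander. Origin at the centre of its underside.
Not all that is in view belongs to the job. What is shaped like the crank but green, pink or purple is not meant.

How it is judged (in metres and radians):
On the way, in this order (a step that is already met when the one before it is completed fails the run):
1. the crank is fully home on the square shaft (distance between crank and seat below 0.004 m and angle between crank's own z axis and vertical below 0.07 rad), for 0.2 s.
2. with the crank still on the shaft, the jaw presses the tin into the V rest (z of crank in the frame of seat below 0.011 m and horizontal distance between crank and seat below 0.006 m and angle between crank's own z axis and vertical below 0.2 rad and contact force between jaw and tin above 4 N and x of tin in the frame of clamp above 0.127 m), for 0.2 s.
3. the crank is lifted off the shaft (z of crank in the frame of seat above 0.02 m), for 0.05 s.
At the end, for the whole second after the job is handed in: The jaw still presses the tin with more than 4 N, the tin stands upright (within 0.1 rad) in the V rest (its centre more than 127 mm from the shaft axis); the crank lies at rest, flat (within 0.06 rad) on the bar top, its socket more than 140 mm from the shaft axis (contact force between jaw and tin above 4 N and x of tin in the frame of clamp above 0.127 m and angle between tin's own z axis and vertical below 0.1 rad and height (world z) of crank below 0.006 m and angle between crank's own z axis and vertical below 0.06 rad and horizontal distance between crank and seat above 0.14 m and linear speed of crank below 0.02 m/s); the robot touches nothing.
It fails at once if the jaw squeezes the tin with more than 40 N (contact force between jaw and tin above 40 N).
It fails at once if the robot pushes the clamp, its shaft or its jaw directly with more than 3 N (contact force between any of the fingers, the arm and clamp above 3 N).
It fails at once if the robot pushes the tin directly with more than 2 N (contact force between any of the fingers, the arm and tin above 2 N).
It fails at once if the crank is dropped: it falls free at more than 0.6 m/s (contact force between the fingers and crank below 0.1 N and linear speed of crank above 0.6 m/s).
It fails at once if bell, mug or jar is moved by more than 20 mm or tipped ((distance of bell from where it was at the start of the episode above 0.02 m or angle between bell's own z axis and vertical above 0.3 rad) or (distance of mug from where it was at the start of the episode above 0.02 m or angle between mug's own z axis and vertical above 0.3 rad) or (distance of cocoa from where it was at the start of the episode above 0.02 m or angle between cocoa's own z axis and vertical above 0.3 rad)).
It also fails if it takes over 72 s, if anything falls off the work surface, if the arm or the gripper's body presses on something with over 40 N, if the wrist force passes 120 N, or if a joint passes its speed limit or range.

### The arm

A 6-joint arm with a two-finger parallel gripper is mounted at the origin on a cart in front of the work surface, level with it; the furniture and walls round the work are solid. World frame = base frame: x ahead of the robot, y to its left, z up, the work surface at z = 0. Lengths are in mm, angles in degrees, forces in N, time in s.
With the tool pointing down it reaches from about 350 to 850 mm from the base axis. Payload 8.1 kg.
Tool frame: the origin (TCP) lies at the very end of the fingers, on their centre line; the grasp point (between the pads) lies 19 mm behind it (r.grip_point_offset is the distance from the TCP to the grasp point, in mm); z points along the fingers, y is the line along which they close (so a half turn about z gives the same grasp; the last joint's range is limited). The gripper opens to 85 mm and grips with 20 to 120 N. Pads are 22 mm wide; open, the fingers measure 114 mm over their backs; the gripper's body (76 mm by 85 mm) begins 54 mm behind the grasp point. The pads swing forward as they close: fully open they stand 13 mm farther back than shut.
Start: joints at [59.164, 7.471, 85.268, -0, 87.261, -4.893], TCP at [262.471, 539.55, 231.292] pointing down, gripper open.
Joint ranges: [-169.43, 169.43], [-51.17, 129.36], [1.28, 143.12], [-76.62, 256.62], [0, 156.53], [-152.29, 152.29]. Speed limits (degrees/s): [136.94, 136.94, 159.86, 180, 180, 180].

### API

Orientations are given as [roll, pitch, yaw] about the fixed x, y, z axes, in that order (R = Rz(yaw) Ry(pitch) Rx(roll)).
In Python, from bench import status, eyes, r gives the robot as it stands.
- The arm moves only by the shell command python3 -m handwheel 'ROWS' [FORCE]. ROWS is a JSON object whose one key "series" holds a list that holds one entry, the list of rows, each a list of 7 numbers: the shift along the tool's x, y, z in cm, then the turn, a rotation vector about the tool's x, y, z in rad, then the opening, from 0 (shut) to 1 (fully open). In form: {"series": [[[tx, ty, tz, rx, ry, rz, claw], ...]]}. A call has 1 to 12 rows; each row is the pose to reach, as a shift and turn from the pose commanded when the call began, along the tool's axes at that moment; what a row does not reach only later rows make up. A row lasts 1/8 s, in which the tool goes at most 62.5 mm and 10.7 degrees, less where a joint would pass 70% of its speed; a pose out of reach is approached as far as the arm can. A call with a gripper value outside its range is refused whole. The fingers move at their own pace and stop on an object; FORCE is the grip in N (left out, the last holds). Time passes only in rows, so rows that repeat a pose let the fingers close. It gives the time, the measured TCP pose, the force, the opening and the grip force at its end, in the units of the state.
- status.sense(): the state, without advancing time (a new reading comes with each control period).
- eyes.snapshot(name): name is "side" or "top"; returns a dict with "img" (480x640x3 uint8, red, green, blue), "mtx" (3x3 intrinsics, pixels), "R" (3x3) and "t" (3): a world point X has camera coordinates R X + t. Camera axes: x right, y down, z forward; pixel columns grow to the right and rows downward; lengths in mm; the calibration is good to about 2 mm. A picture is of the moment at which its call begins. There is no depth.
- r.hand_in(): hands the job in; it is judged then, once.
The state is a dict: "time": time; "joint_pos": joint angles; "qd": joint speeds; "joint_efforts": joint torques, N m; "tool_pos": TCP position; "tcp_rot": TCP orientation; "ft_force": force on the tool from outside, world axes, zero at the start; "wrist_torque": the same for the moment, N m; "finger_gap": finger opening in mm; "grip_force": force on a finger pad.
Only numpy, scipy, OpenCV 4.12 (cv2) and the standard library are available. Lean on these libraries where they do the work, as an engineer would, in place of code of your own. Each camera call takes 0.05 s, during which the arm holds its last target. There are 200 camera calls.

## Working session

There is one attempt and no reset: what is moved stays moved. The work goes in short steps, Python scripts to look and compute and a shell command to move; the robot and the scene stay as the last step left them, time stands still between calls to the robot, and variables do not carry over. Pictures are saved under pics/ and viewed, at most 10 in all, crops included, and the job is handed in when it is done.

```bash
ls; mkdir -p pics; python3 - <<'E'
from bench import status, eyes, r
import cv2
for n in ("side","top"):
    s=eyes.snapshot(n); cv2.imwrite(f"pics/{n}0.png",s["img"][:,:,::-1]); print(n,s["mtx"].round(1).tolist(),s["R"].round(3).tolist(),s["t"].round(1).tolist())
print(status.sense(), r.grip_point_offset)
E
```

```text
pics
side [[624.7, 0.0, 327.2], [0.0, 624.7, 240.2], [0.0, 0.0, 1.0]] [[0.852, -0.523, 0.025], [-0.194, -0.36, -0.913], [0.486, 0.773, -0.408]] [-467.5, 183.9, 1193.8]
top [[524.4, 0.0, 317.4], [0.0, 524.4, 237.6], [0.0, 0.0, 1.0]] [[0.022, -1.0, 0.002], [-0.994, -0.022, -0.11], [0.11, 0.0, -0.994]] [6.3, 557.5, 1393.3]
{'time': 0.1, 'joint_pos': array([ 5.91640230e+01,  7.51313460e+00,  8.53226012e+01,  1.63905275e-03,
        8.72615282e+01, -4.89145295e+00]), 'qd': array([ 0.00839338, -0.05448893, -0.14357459, -0.0419412 ,  0.02552824,
        0.04905456]), 'joint_efforts': array([ 9.75155090e-04, -5.70946956e+01, -5.01942158e+01, -1.82032986e-04,
        7.98719237e-03, -3.16452520e-05]), 'tool_pos': array([262.20261185, 539.12845173, 230.32899588]), 'tcp_rot': array([-1.79903230e+02, -9.92461868e-03,  1.54055388e+02]), 'ft_force': array([ 0.90976585, -0.14113571,  0.05532911]), 'wrist_torque': array([ 0.04803599,  0.00306815, -0.0346985 ]), 'grip_force': 0.0, 'finger_gap': 85.61574354103692} 18.700000000000003
```

View pics/side0.png

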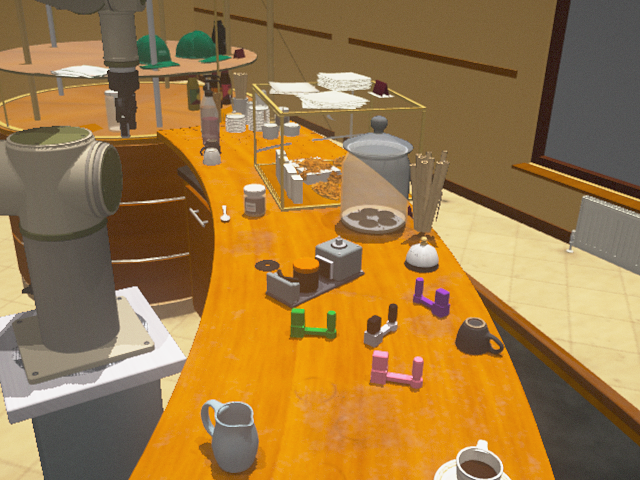

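View pics/top0.png

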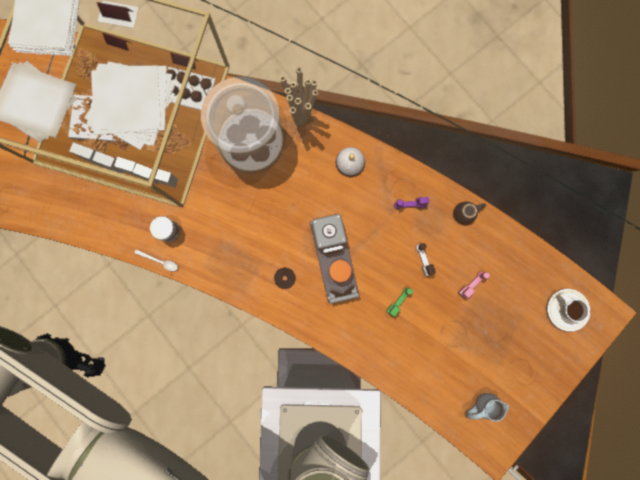

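The four crank-shaped things, by pixel in the top view, are green (401,302), pink (475,286), purple (412,203) and bare metal with black grips (425,260). In the side view the metal one is at (381,325). I choose the metal one. The clamp housing is at (329,232) and the tin cap at (341,271). I'll check this in one close crop.

```bash
python3 - <<'E'
import cv2,numpy as np
t=cv2.imread("pics/top0.png");s=cv2.imread("pics/side0.png")
f=lambda im,x,y,w,h,k:cv2.resize(im[y:y+h,x:x+w],None,fx=k,fy=k,interpolation=cv2.INTER_CUBIC)
a=f(t,305,205,60,50,6.6667);b=f(t,400,232,50,50,8);c=f(s,355,295,50,50,6);d=f(s,260,230,110,75,3.6364)
o=np.zeros((600,800,3),np.uint8)
a=cv2.resize(t[205:305,305:365],(360,600),interpolation=cv2.INTER_CUBIC) #x6
b=cv2.resize(t[235:285,400:450],(300,300),interpolation=cv2.INTER_CUBIC)#x6
c=cv2.resize(s[300:350,360:410],(300,300),interpolation=cv2.INTER_CUBIC)#x6
o[:,:360]=a;o[:300,360:660]=b;o[300:,360:660]=c
cv2.imwrite("pics/crop1.png",o)
E
```

```text
(no output)
```

View pics/crop1.png

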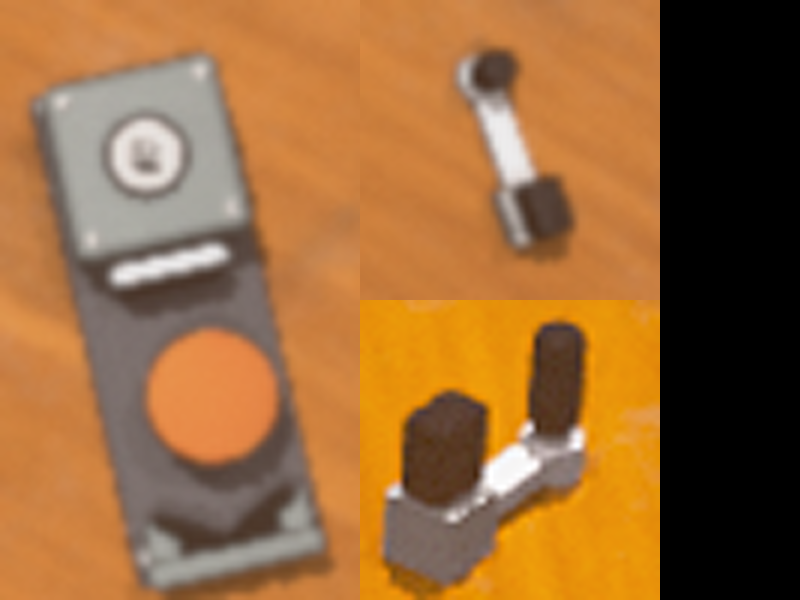

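```bash
cat > h.py <<'E'
import cv2,numpy as np
from scipy.optimize import minimize
def proj(s,X):
    X=np.atleast_2d(X)@s["R"].T+s["t"]; p=X@s["mtx"].T
    return p[:,:2]/p[:,2:]
def ray(s,uv,z):
    d=s["R"].T@np.linalg.solve(s["mtx"],[*uv,1]); c=-s["R"].T@s["t"]
    return c+d*(z-c[2])/d[2]
def pose(p,X):
    c,s=np.cos(p[2]),np.sin(p[2]); X=np.asarray(X,float)
    return X@np.array([[c,s,0],[-s,c,0],[0,0,1]])+[p[0],p[1],p[3] if len(p)>3 else 0]
def box(x0,x1,y,z0,z1): return [(a,b,c) for a in(x0,x1) for b in(-y,y) for c in(z0,z1)]
def cyl(x,rad,z0,z1): return [(x+rad*np.cos(a),rad*np.sin(a),z) for a in np.arange(0,6.28,.3) for z in(z0,z1)]
DARK=[box(-13,13,9,24,54),cyl(65,9,18,54)]
METAL=[box(-13,13,13,0,24),box(0,65,7,4,14),cyl(65,11,0,18)]
K=6
def mask(s,parts,p,o,sz):
    m=np.zeros((sz*K,sz*K),np.uint8)
    for P in parts:
        q=(proj(s,pose(p,P))-o+.5)*K-.5
        cv2.fillConvexPoly(m,cv2.convexHull((q*16).astype(np.int32)),1,shift=4)
    return m
def fitcrank(views,p0):
    """views: list of (snapshot, centre pixel); fit of x,y,yaw by the outline of the dark grips"""
    sz=70; dat=[]
    for s,c in views:
        o=np.array(c,int)-sz//2
        g=cv2.resize(s["img"][o[1]:o[1]+sz,o[0]:o[0]+sz],None,fx=K,fy=K,interpolation=cv2.INTER_CUBIC)
        d=(g.max(2)<95).astype(np.uint8)
        near=cv2.dilate(mask(s,DARK+METAL,p0,o,sz),np.ones((41,41)))
        dat.append((s,o,d*near))
    def cost(p): return sum(np.count_nonzero(mask(s,DARK,p,o,sz)!=d)/d.sum() for s,o,d in dat)
    sx=np.array(p0)+np.array([[0,0,0],[6,0,0],[0,6,0],[0,0,.15]])
    b=minimize(cost,p0,method="Nelder-Mead",options=dict(initial_simplex=sx,xatol=.02,fatol=1e-4))
    return b.x,b.fun
E
python3 - <<'E'
from h import *
from bench import eyes
T,S=eyes.snapshot("top"),eyes.snapshot("side")
cr=lambda x,y,ox,oy:((x+.5)/6-.5+ox,(y+.5)/6-.5+oy)
a=ray(T,cr(188,207,400,235),54);b=ray(T,cr(133,70,400,235),54)
a2=ray(S,cr(87,110,360,300),54);b2=ray(S,cr(200,32,360,300),54)
print("grip,knob top",a[:2],b[:2],np.linalg.norm(a-b),"side",a2[:2],b2[:2],np.linalg.norm(a2-b2))
p0=[*((a+a2)/2)[:2],np.arctan2(b[1]-a[1],b[0]-a[0])]
for v in ([(T,(425,260))],[(S,(381,325))],[(T,(425,260)),(S,(381,325))]):
    x,f=fitcrank(v,p0);print(x[:2].round(1),np.degrees(x[2]).round(1),round(f,3))
# flange: bright blob near the guess
for n,s,c in(("top",T,(329,231)),("side",S,(338,243))):
    g=s["img"][c[1]-12:c[1]+13,c[0]-14:c[0]+15].min(2)
    m=(g>185).astype(np.uint8);k,l,st,ce=cv2.connectedComponentsWithStats(m)
    for i in range(1,k):
        if st[i,4]>15: uv=ce[i]+[c[0]-14,c[1]-12];print(n,uv,st[i].tolist(),ray(s,uv,78)[:2])
    print(n,"by eye",ray(s,cr(146,155,305,205) if n=="top" else (338,243),78)[:2])
q=[ray(T,cr(x,y,305,205),74)[:2] for x,y in((45,100),(207,55),(250,222),(85,258))]
q=np.array(q);print(q.mean(0),[np.degrees(np.arctan2(*(v[::-1]))).round(1) for v in(q[2]-q[1],q[3]-q[0],q[1]-q[0],q[2]-q[3])],[np.linalg.norm(q[i]-q[i-1]).round(1) for i in range(4)])
print("tin",ray(T,cr(213,396,305,205),68)[:2])
E
```

```text
grip,knob top [ 477.28917992 -284.55422783] [ 537.64105852 -260.20941054] 65.0770265152737 side [ 473.67781164 -288.92091598] [ 534.59348401 -266.97219091] 64.74925229330474
[ 477.5 -282.9] 18.0 0.768
[ 476.1 -288.7] 23.0 0.455
[ 475.9 -286.3] 20.7 1.246
top [328.98684211 230.07894737] [9, 6, 11, 11, 76] [572.5539571  -11.43851656]
top by eye [571.65515254 -11.27158446]
side [336.93055556 246.09722222] [0, 8, 29, 15, 144] [557.33190494 -24.33595647]
side by eye [568.60270108 -11.11405902]
[570.61379149 -11.71952979] [np.float64(-164.7), np.float64(-164.6), np.float64(-73.0), np.float64(-76.4)] [np.float64(72.0), np.float64(74.2), np.float64(76.3), np.float64(74.1)]
tin [467.28508997 -42.8941535 ]
```

```bash
cat > go.py <<'E'
import sys,numpy as np
from scipy.spatial.transform import Rotation as R
from bench import status
def go(x,y,z,yaw):
    s=status.sense();A=R.from_euler("xyz",s["tcp_rot"],degrees=True)
    d=A.inv().apply(np.array([x,y,z])-s["tool_pos"])/10
    rv=(A.inv()*R.from_euler("xyz",[180,0,yaw],degrees=True)).as_rotvec()
    print("shift cm",d.round(2),"rotvec",rv.round(3),"j6",s["joint_pos"][5].round(1),"t",s["time"])
if __name__=="__main__": go(*map(float,sys.argv[1:5]))
E
python3 go.py 475.8 -286.4 120 201
```

```text
shift cm [-55.32 -64.89  11.13] rotvec [-0.001 -0.001 -0.819] j6 -4.9 t 0.2
```

```bash
python3 -m handwheel '{"series": [[[-27.7,-32.4,0,0,0,-0.41,1],[-27.7,-32.4,0,0,0,-0.41,1],[-27.7,-32.4,0,0,0,-0.41,1],[-27.7,-32.4,0,0,0,-0.41,1],[-27.7,-32.4,0,0,0,-0.41,1],[-55.3,-64.9,0,0,0,-0.82,1],[-55.3,-64.9,0,0,0,-0.82,1],[-55.3,-64.9,0,0,0,-0.82,1],[-55.3,-64.9,0,0,0,-0.82,1],[-55.3,-64.9,0,0,0,-0.82,1],[-55.3,-64.9,0,0,0,-0.82,1],[-55.3,-64.9,0,0,0,-0.82,1]]]}' 40; python3 go.py 475.8 -286.4 120 201
```

```text
time: 1.7
tool_pos: [444.3, -163.5, 231.5]
tcp_rot: [-180.0, 0.0, -159.0]
ft_force: [0.8, 0.0, -0.8]
finger_gap: 85.3
grip_force: 0.0
shift cm [  1.47 -12.6   11.15] rotvec [-0.     0.001  0.   ] j6 -137.4 t 1.7
```

```bash
python3 -m handwheel '{"series": [[[1.5,-12.6,0,0,0,0,1],[1.5,-12.6,0,0,0,0,1],[1.5,-12.6,0,0,0,0,1],[1.5,-12.6,6,0,0,0,1],[1.5,-12.6,11.1,0,0,0,1],[1.5,-12.6,11.1,0,0,0,1],[1.5,-12.6,11.1,0,0,0,1]]]}' 40; python3 go.py 475.8 -286.4 28 201
```

```text
time: 2.58
tool_pos: [476.4, -284.5, 122.6]
tcp_rot: [-179.9, 0.1, -158.9]
ft_force: [-0.1, -0.0, 0.9]
finger_gap: 85.6
grip_force: 0.0
shift cm [ 0.13 -0.14  9.46] rotvec [-0.002  0.001  0.001] j6 -147.2 t 2.575
```

```bash
python3 -m handwheel '{"series": [[[0.1,-0.1,3,0,0,0,1],[0.1,-0.1,6,0,0,0,1],[0.1,-0.1,8.5,0,0,0,1],[0.1,-0.1,9.4,0,0,0,1],[0.1,-0.1,9.4,0,0,0,1],[0.1,-0.1,9.4,0,0,0,1]]]}' 40; python3 - <<'E'
from h import *
from bench import eyes
for n,c in(("side",(375,310)),("top",(425,265))):
    s=eyes.snapshot(n)["img"][c[1]-60:c[1]+60,c[0]-40:c[0]+40,::-1]
    globals()[n]=cv2.resize(s,(400,600),interpolation=cv2.INTER_CUBIC)
cv2.imwrite("pics/g1.png",np.hstack([side,top]))
E
```

```text
time: 3.32
tool_pos: [476.2, -286.5, 28.5]
tcp_rot: [-179.8, 0.1, -159.0]
ft_force: [0.5, 0.1, -0.2]
finger_gap: 85.5
grip_force: 0.0
```

View pics/g1.png

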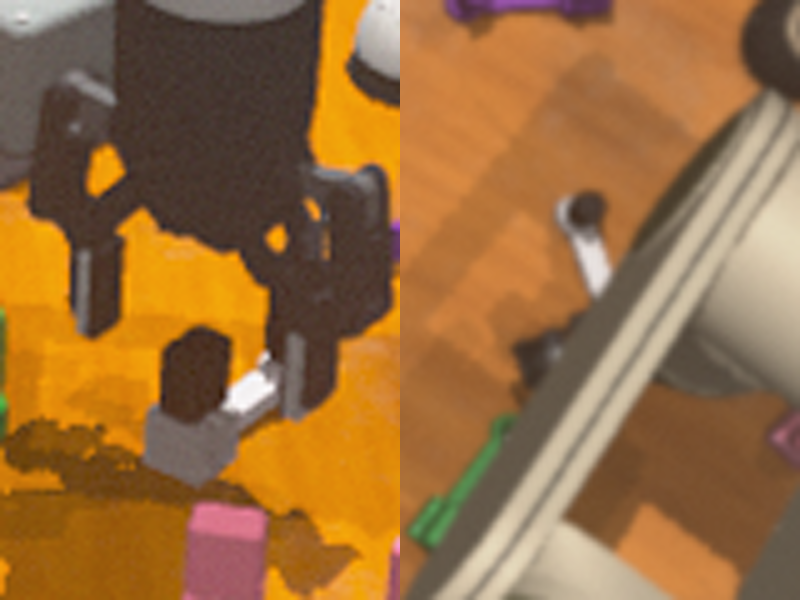

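The left half shows the grip at crop (195,375), sitting between the open fingers at (95,290) and (305,370). The grasp is centred, so I'll close.

```bash
python3 -m handwheel '{"series": [[[0,0,0,0,0,0,0],[0,0,0,0,0,0,0],[0,0,0,0,0,0,0],[0,0,0,0,0,0,0],[0,0,0,0,0,0,0],[0,0,0,0,0,0,0],[0,0,0,0,0,0,0],[0,0,0,0,0,0,0]]]}' 40;python3 -m handwheel '{"series": [[[0,0,-1,0,0,0,0],[0,0,-5,0,0,0,0],[0,0,-9,0,0,0,0],[0,0,-13,0,0,0,0],[0,0,-13,0,0,0,0],[0,0,-13,0,0,0,0]]]}' 40; python3 - <<'E'
from h import *
from bench import eyes,status
st=status.sense();print(st["tool_pos"],st["tcp_rot"],st["ft_force"],st["wrist_torque"])
S=eyes.snapshot("side");c=proj(S,st["tool_pos"])[0].astype(int);print(c)
s=S["img"][c[1]-40:c[1]+60,c[0]-60:c[0]+60,::-1]
cv2.imwrite("pics/g2.png",cv2.resize(s,(720,600),interpolation=cv2.INTER_CUBIC))
E
```

```text
time: 4.42
tool_pos: [474.9, -285.6, 26.4]
tcp_rot: [-180.0, 0.0, -159.0]
ft_force: [1.3, 0.1, 1.3]
finger_gap: 17.6
grip_force: 41.6
time: 5.18
tool_pos: [474.4, -285.3, 155.8]
tcp_rot: [180.0, -0.0, -159.0]
ft_force: [-0.5, -0.9, -2.3]
finger_gap: 17.4
grip_force: 41.3
[ 474.41637765 -285.27535447  155.79664286] [ 1.79959993e+02 -2.79554862e-02 -1.58958443e+02] [-0.4990881  -0.93179043 -2.34614865] [ 0.03493504  0.03306787 -0.02929048]
[376 268]
```

View pics/g2.png

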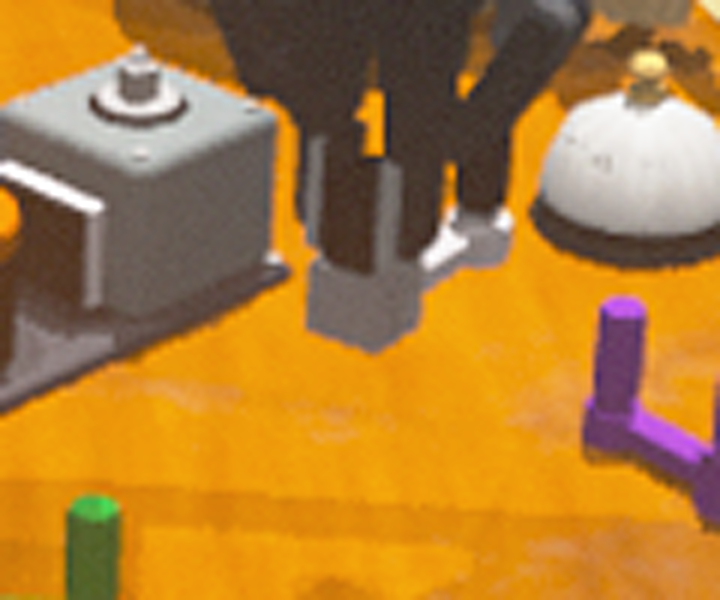

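The crank is held level and square, with its hub bottom corners at crop (307,328), (373,352) and (420,312). The shaft nose is at (139,50) and the flange at (139,98). I'll work out the offset between them from this one picture.

```bash
python3 - <<'E'
from h import *
from bench import eyes,status
S=eyes.snapshot("side");T=eyes.snapshot("top");st=status.sense();tp=st["tool_pos"]
cr=lambda x,y:((x+.5)/6-.5+316,(y+.5)/6-.5+228)
z=tp[2]-26.4
y=np.radians(st["tcp_rot"][2]);ax=np.array([np.cos(y),np.sin(y)]);ay=np.array([np.sin(y),-np.cos(y)])
P=[ray(S,cr(*c),z)[:2] for c in((307,328),(373,352),(420,312))]
for p in P: print("corner in tool xy",((p-tp[:2])@ax).round(1),((p-tp[:2])@ay).round(1))
m=(P[0]+P[2])/2-tp[:2];print("centre (diag)",m@ax,m@ay, m)
for uv,zz in(((139,50),97),((139,98),78)): print("shaft side",ray(S,cr(*uv),zz)[:2])
E
```

```text
corner in tool xy 9.8 11.9
corner in tool xy 9.7 -12.3
corner in tool xy -21.7 -9.1
centre (diag) -5.952474872410028 1.392614680173224 [5.05575105 3.43667195]
shaft side [567.98797418 -14.12356064]
shaft side [567.38788995 -16.2173572 ]
```

```bash
python3 go.py 568 -15.8 155 -125
```

```text
shift cm [-18.45  21.73  -0.03] rotvec [ 0.003 -0.001 -0.593] j6 -147.4 t 5.325
```

```bash
python3 -m handwheel '{"series": [[[-3.7,4.3,0,0,0,0,0],[-7.4,8.7,0,0,0,-0.06,0],[-11,13,0,0,0,-0.2,0],[-14.8,17.4,0,0,0,-0.34,0],[-18.4,21.7,0,0,0,-0.46,0],[-18.4,21.7,0,0,0,-0.59,0],[-18.4,21.7,0,0,0,-0.59,0],[-18.4,21.7,0,0,0,-0.59,0]]]}' 50; python3 - <<'E'
from h import *
from bench import eyes,status
st=status.sense();print(st["tool_pos"],st["tcp_rot"],st["ft_force"],st["wrist_torque"],st["joint_pos"][5])
S=eyes.snapshot("side");T=eyes.snapshot("top")
s=S["img"][190:290,290:390,::-1];t=T["img"][180:280,300:340+20,::-1]
print(proj(S,st["tool_pos"]))
cv2.imwrite("pics/h1.png",np.hstack([cv2.resize(s,(500,500),interpolation=cv2.INTER_CUBIC),cv2.resize(t,(300,500),interpolation=cv2.INTER_CUBIC)]))
E
```

```text
time: 6.32
tool_pos: [568.1, -17.5, 155.5]
tcp_rot: [179.9, -0.0, -125.3]
ft_force: [0.1, -0.6, -3.1]
finger_gap: 17.0
grip_force: 51.1
[568.06911466 -17.51506225 155.47947019] [ 1.79927314e+02 -4.74359893e-02 -1.25300880e+02] [ 0.10549971 -0.55543611 -3.11187505] [-0.02052291 -0.01634257 -0.02721317] -151.62770308469314
[[340.45134576 212.43741567]]
```

View pics/h1.png

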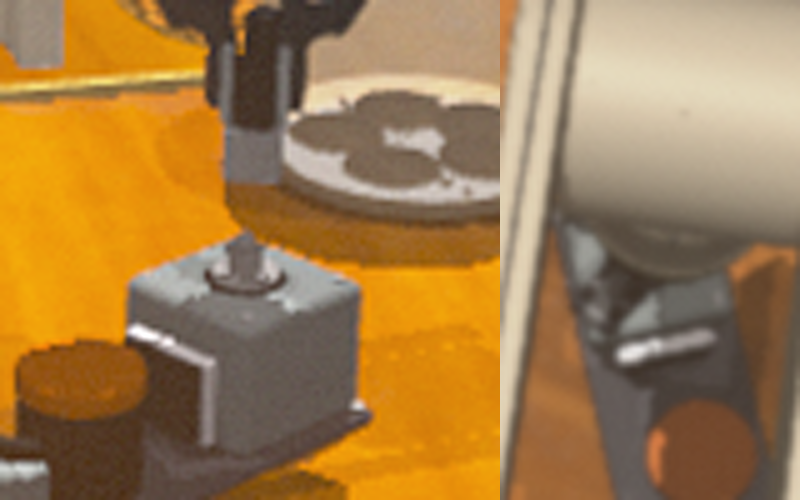

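The crank hangs over the shaft, with the hub's near bottom edge at crop (224,179)–(283,184), the nose at (247,235) and the flange centre near (245,279). I'll compute the remaining offset.

```bash
python3 - <<'E'
from h import *
from bench import eyes,status
S=eyes.snapshot("side");st=status.sense();tp=st["tool_pos"]
cr=lambda x,y:((x+.5)/5-.5+290,(y+.5)/5-.5+190)
y=np.radians(st["tcp_rot"][2]);ax=np.array([np.cos(y),np.sin(y)]);ay=np.array([np.sin(y),-np.cos(y)])
a,b=[ray(S,cr(*c),tp[2]-26.4)[:2] for c in((224,179),(283,184))]
hub=(a+b)/2-13*ax;print(np.linalg.norm(a-b),"edges",[((p-tp[:2])@ax,(p-tp[:2])@ay) for p in(a,b)],"hub",hub,"tcp",tp[:2])
n=[ray(S,cr(*c),z)[:2] for c,z in(((247,235),97),((245,279),78))];print("shaft",n)
print("hub-shaft",hub-np.mean(n,0))
# expected nose pixel when placed under the hub per nominal estimates
print(proj(S,[[569.7,-13.3,97],[571.6,-11.4,97]]),cr(247,235))
E
```

```text
26.497188565425887 edges [(np.float64(14.813408639909849), np.float64(12.40811408008705)), (np.float64(17.273350332813234), np.float64(-13.974639543051916))] hub [567.30890115 -20.76969599] tcp [568.42761017 -17.83300579]
shaft [array([566.41483573, -17.64831179]), array([562.70766161, -22.93106982])]
hub-shaft [ 2.74765248 -0.48000518]
[[339.19018572 235.64494053]
 [339.44470649 235.19097618]] (339.0, 236.6)
```

```bash
python3 go.py 568.7 -14.8 127 -127
```

```text
shift cm [-0.26  0.15  2.91] rotvec [ 0.   -0.    0.03] j6 -151.7 t 6.475
```

```bash
python3 -m handwheel '{"series": [[[-0.26,0.15,0.5,0,0,0.03,0],[-0.26,0.15,1.5,0,0,0.03,0],[-0.26,0.15,2.5,0,0,0.03,0],[-0.26,0.15,2.7,0,0,0.03,0],[-0.26,0.15,2.9,0,0,0.03,0],[-0.26,0.15,2.9,0,0,0.03,0]]]}' 60; python3 go.py 568.7 -14.8 120 -127;python3 -m handwheel '{"series": [[[0,0,0.1,0,0,0,0],[0,0,0.2,0,0,0,0],[0,0,0.3,0,0,0,0],[0,0,0.3,0,0,0,0]]]}'
```

```text
time: 7.22
tool_pos: [569.0, -14.0, 127.4]
tcp_rot: [-180.0, 0.0, -126.9]
ft_force: [0.3, 0.3, -1.9]
finger_gap: 17.3
grip_force: 60.2
shift cm [ 0.08 -0.02  0.74] rotvec [-0.     0.     0.002] j6 -149.7 t 7.225
time: 7.72
tool_pos: [568.9, -14.0, 124.3]
tcp_rot: [180.0, -0.0, -126.9]
ft_force: [-0.2, -1.2, -2.0]
finger_gap: 17.5
grip_force: 60.2
```

```bash
for i in 1 2; do python3 -m handwheel '{"series": [[[0,0,0.1,0,0,0,0],[0,0,0.15,0,0,0,0],[0,0,0.15,0,0,0,0]]]}' | grep -E "tool_pos|ft_f"; done
```

```text
tool_pos: [568.9, -14.0, 122.8]
ft_force: [-0.0, -0.5, -1.3]
tool_pos: [568.9, -14.0, 121.3]
ft_force: [-0.1, -0.1, -2.2]
```

```bash
for i in 1 2; do python3 -m handwheel '{"series": [[[0,0,0.1,0,0,0,0],[0,0,0.15,0,0,0,0],[0,0,0.15,0,0,0,0]]]}' | grep -E "tool_pos|ft_f"; done
```

```text
tool_pos: [568.9, -14.0, 119.8]
ft_force: [0.4, 0.0, -1.8]
tool_pos: [569.0, -14.0, 118.4]
ft_force: [-0.3, -0.5, -1.2]
```

```bash
for i in 1 2 3; do python3 -m handwheel '{"series": [[[0,0,0.07,0,0,0,0],[0,0,0.07,0,0,0,0]]]}' | grep -E "tool_pos|ft_f"; done; python3 -c "
from bench import status;s=status.sense();print(s['wrist_torque'],s['time'])"
```

```text
tool_pos: [569.1, -14.0, 118.0]
ft_force: [-1.4, 0.1, 1.1]
tool_pos: [569.2, -14.1, 117.6]
ft_force: [-2.0, 0.1, 5.4]
tool_pos: [569.3, -14.1, 117.3]
ft_force: [-3.4, 1.0, 7.4]
[0.13764891 0.73699015 0.01671487] 9.975
```

```bash
python3 -m handwheel '{"series": [[[0.02,0.03,-0.04,0,0,0,0],[0.02,0.04,-0.04,0,0,0.09,0],[0.02,0.06,-0.04,0,0,0.18,0],[0.01,0.07,-0.04,0,0,0.26,0],[0.01,0.07,-0.04,0,0,0.26,0]]]}';  python3 -c "
from bench import status;s=status.sense();print(s['wrist_torque'],s['time'])"
```

```text
time: 10.6
tool_pos: [569.1, -13.8, 117.6]
tcp_rot: [-179.9, 0.1, -141.8]
ft_force: [-1.1, 0.1, 4.4]
finger_gap: 17.0
grip_force: 61.4
[0.00740491 0.15339196 0.03461115] 10.6
```

```bash
for i in 1 2; do python3 -m handwheel '{"series": [[[0,0.015,0,0,0,0.07,0],[0,0.03,0,0,0,0.14,0],[-0.01,0.04,0,0,0,0.2,0],[-0.01,0.04,0,0,0,0.2,0]]]}' | grep -E "tool_pos|rot|ft_f";done;  python3 -c "
from bench import status;s=status.sense();print(s['wrist_torque'],s['time'])"
```

```text
tool_pos: [568.8, -13.4, 117.4]
tcp_rot: [-179.9, 0.1, -153.2]
ft_force: [-1.5, -0.4, 5.4]
tool_pos: [568.5, -13.0, 117.1]
tcp_rot: [-180.0, 0.1, -164.6]
ft_force: [-0.8, -1.0, 3.1]
[-1.41360330e-01  6.19875870e-02 -9.66201505e-05] 11.6
```

```bash
for i in 1 2 3; do python3 -m handwheel '{"series": [[[0,0.01,0.02,0,0,0.05,0],[0,0.02,0.03,0,0,0.1,0],[0,0.02,0.03,0,0,0.1,0]]]}' | grep -E "tool_pos|rot|ft_f";done;  python3 -c "
from bench import status;s=status.sense();print(s['wrist_torque'],s['time'])"
```

```text
tool_pos: [568.1, -12.3, 116.0]
tcp_rot: [180.0, 0.0, -170.3]
ft_force: [1.8, 2.1, -0.2]
tool_pos: [567.9, -12.2, 115.7]
tcp_rot: [180.0, -0.0, -176.0]
ft_force: [2.3, 2.8, -0.7]
tool_pos: [567.8, -12.1, 115.4]
tcp_rot: [180.0, -0.0, 178.3]
ft_force: [-0.2, 2.3, -0.2]
[ 0.53650744 -0.15313222 -0.04729385] 12.725
```

```bash
for i in 1 2; do python3 -m handwheel '{"series": [[[0,0.02,0.08,0,0,0,0],[0,0.02,0.15,0,0,0,0],[0,0.02,0.15,0,0,0,0]]]}' | grep -E "tool_pos|rot|ft_f";python3 -c "
from bench import status;s=status.sense();print(s['wrist_torque'],s['time'])";done
```

```text
tool_pos: [567.9, -11.9, 114.0]
tcp_rot: [180.0, -0.0, 178.2]
ft_force: [1.3, 3.9, -1.5]
[ 0.7090776  -0.23037275  0.01953452] 13.1
tool_pos: [567.9, -11.8, 112.6]
tcp_rot: [180.0, -0.0, 178.1]
ft_force: [0.6, 2.9, -2.3]
[ 0.67102473 -0.24386096 -0.03754021] 13.475
```

```bash
for i in 1 2; do python3 -m handwheel '{"series": [[[0,0.03,0.1,0,0,0,0],[0,0.03,0.2,0,0,0,0],[0,0.03,0.3,0,0,0,0],[0,0.03,0.3,0,0,0,0]]]}' | grep -E "tool_pos|rot|ft_f";python3 -c "
from bench import status;s=status.sense();print(s['wrist_torque'],s['time'])";done
```

```text
tool_pos: [567.9, -11.8, 109.5]
tcp_rot: [-180.0, -0.0, 178.1]
ft_force: [0.8, 2.0, -2.9]
[ 0.36607848 -0.25157523 -0.00255429] 13.975
tool_pos: [568.0, -11.5, 106.6]
tcp_rot: [-180.0, -0.0, 178.1]
ft_force: [0.7, -0.4, -2.9]
[-0.13081325 -0.25021144 -0.02257909] 14.475
```

```bash
for i in 1 2 3; do python3 -m handwheel '{"series": [[[0,0,0.05,0,0,0,0],[0,0,0.1,0,0,0,0],[0,0,0.1,0,0,0,0]]]}' | grep -E "tool_pos|ft_f";done;python3 -c "
from bench import status;s=status.sense();print(s['wrist_torque'],s['time'],s['joint_pos'])"
```

```text
tool_pos: [568.0, -11.3, 105.7]
ft_force: [0.8, -0.3, -1.9]
tool_pos: [568.0, -11.3, 104.7]
ft_force: [0.8, 0.0, -2.4]
tool_pos: [568.1, -11.3, 104.4]
ft_force: [-2.9, 0.8, 5.6]
[ 0.10129284  0.44334642 -0.04146109] 15.6 [-6.30964487e+00  8.08421476e+00  9.82052118e+01 -1.16600530e-03
  7.36915030e+01 -9.44310978e+01]
```

```bash
python3 -m handwheel '{"series": [[[0,0,-0.05,0,0,0,0],[-0.002,0.035,-0.05,0,0,0.125,0],[-0.009,0.069,-0.05,0,0,0.25,0],[-0.02,0.103,-0.05,0,0,0.375,0],[-0.034,0.134,-0.05,0,0,0.5,0],[-0.053,0.164,-0.05,0,0,0.625,0],[-0.075,0.19,-0.05,0,0,0.75,0],[-0.1,0.215,-0.05,0,0,0.875,0],[-0.129,0.236,-0.05,0,0,1.0,0]]]}';python3 -c "
from bench import status;s=status.sense();print(s['wrist_torque'],s['time'],s['joint_pos'][5])"
```

```text
time: 16.73
tool_pos: [569.6, -9.6, 104.4]
tcp_rot: [-180.0, 0.1, 120.6]
ft_force: [-0.9, -3.3, 3.5]
finger_gap: 16.9
grip_force: 61.0
[-0.48326512  0.06919862  0.14511461] 16.725 -36.657938045381194
```

```bash
python3 -m handwheel '{"series": [[[-0.03,0.015,-0.03,0,0,0.125,0],[-0.035,0.045,-0.03,0,0,0.25,0],[-0.045,0.075,-0.03,0,0,0.375,0],[-0.057,0.105,-0.03,0,0,0.5,0],[-0.073,0.13,-0.03,0,0,0.625,0],[-0.093,0.155,-0.03,0,0,0.75,0],[-0.115,0.175,-0.03,0,0,0.875,0],[-0.14,0.195,-0.03,0,0,1.0,0]]]}';python3 -c "
from bench import status;s=status.sense();print(s['wrist_torque'],s['time'],s['joint_pos'][5])"
```

```text
time: 17.73
tool_pos: [571.2, -9.6, 104.4]
tcp_rot: [-179.9, 0.1, 63.3]
ft_force: [-3.3, -1.5, 4.1]
finger_gap: 16.9
grip_force: 61.1
[-0.31336222  0.67934513  0.13812679] 17.725 20.641948970298284
```

```bash
python3 -m handwheel '{"series": [[[-0.015,0.0,-0.03,0,0,0.125,0],[-0.02,0.035,-0.03,0,0,0.25,0],[-0.03,0.065,-0.03,0,0,0.375,0],[-0.043,0.095,-0.03,0,0,0.5,0],[-0.06,0.12,-0.03,0,0,0.625,0],[-0.08,0.14,-0.03,0,0,0.75,0],[-0.1,0.165,-0.03,0,0,0.875,0],[-0.125,0.185,-0.03,0,0,1.0,0]]]}';python3 -c "
from bench import status;s=status.sense();print(s['wrist_torque'],s['time'],s['joint_pos'][5])"
python3 - <<'E'
from h import *
from bench import eyes
S=eyes.snapshot("side")
cv2.imwrite("pics/w1.png",cv2.resize(S["img"][225:310,250:370,::-1],(720,510),interpolation=cv2.INTER_CUBIC))
E
```

```text
time: 18.73
tool_pos: [572.0, -10.9, 104.4]
tcp_rot: [-180.0, 0.1, 6.0]
ft_force: [-3.8, 1.2, 4.8]
finger_gap: 17.1
grip_force: 61.0
[0.18091823 0.7492097  0.21448535] 18.725 77.75575708111421
```

View pics/w1.png

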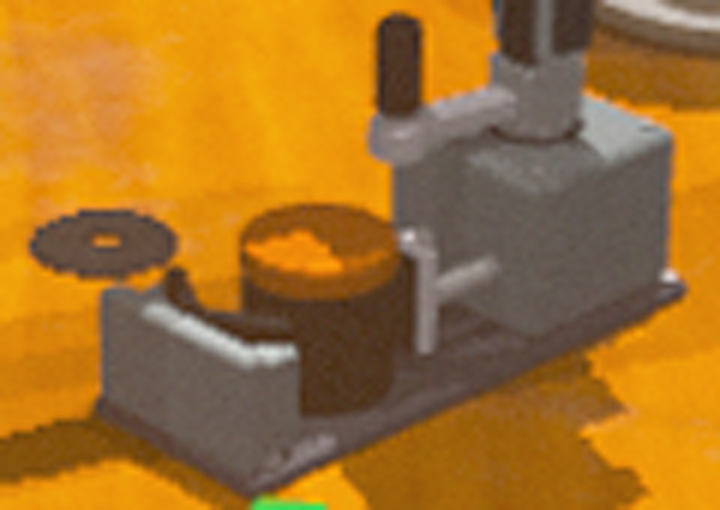

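The crank is home and the jaw is pushing the tin, whose cap is at crop (320,245), towards the V rest. I'll go on in smaller steps.

```bash
python3 - <<'E'
from h import *
from bench import eyes
S=eyes.snapshot("side")
cr=lambda x,y:((x+.5)/6-.5+250,(y+.5)/6-.5+225)
p=ray(S,cr(320,245),68)[:2];sh=np.array([567.5,-15.5]);print(p,(p-sh)@[np.cos(np.radians(-164.7)),np.sin(np.radians(-164.7))])
E
python3 -m handwheel '{"series": [[[-0.04,0.015,-0.03,0,0,0.06,0],[-0.04,0.03,-0.03,0,0,0.12,0],[-0.045,0.045,-0.03,0,0,0.18,0],[-0.05,0.06,-0.03,0,0,0.24,0],[-0.05,0.07,-0.03,0,0,0.3,0],[-0.05,0.07,-0.03,0,0,0.3,0]]]}' | grep -E "pos|rot|ft_";python3 -c "
from bench import status;s=status.sense();print(s['wrist_torque'],s['time'],s['joint_pos'][5])"
```

```text
[451.44108779 -55.45318312] 122.48805303469925
tool_pos: [571.8, -11.5, 104.5]
tcp_rot: [-180.0, 0.1, -10.8]
ft_force: [-2.4, 2.1, -0.6]
[0.56166559 0.34986701 0.10822949] 19.575 94.47004571905869
```

```bash
for i in 1 2 3; do python3 -m handwheel '{"series": [[[-0.01,0.01,0,0,0,0.05,0],[-0.01,0.02,0,0,0,0.1,0]]]}' | grep -E "pos|ft_";python3 -c "
from bench import status;s=status.sense();print(s['wrist_torque'].round(3),s['tcp_rot'][2],s['time'],s['joint_pos'][5])"; done
```

```text
tool_pos: [571.8, -11.6, 104.5]
ft_force: [-1.2, 2.4, -1.7]
[0.554 0.288 0.124] -16.561020483511538 19.825 100.23246063846142
tool_pos: [571.7, -11.8, 104.5]
ft_force: [-1.8, 3.0, -2.1]
[0.556 0.251 0.135] -22.29130188019808 20.075 105.9447444904802
tool_pos: [571.6, -11.9, 104.5]
ft_force: [-0.7, 3.9, -2.6]
[0.575 0.204 0.176] -28.022915684919116 20.325 111.65941199383701
```

```bash
for i in 1 2; do python3 -m handwheel '{"series": [[[-0.02,-0.01,0.01,0,0,0.04,0],[-0.02,0,0.01,0,0,0.08,0]]]}' | grep -E "pos|ft_";python3 -c "
from bench import status;s=status.sense();print(s['wrist_torque'].round(3),s['tcp_rot'][2],s['time'],s['joint_pos'][5])"; done
```

```text
tool_pos: [571.6, -11.9, 104.5]
ft_force: [-0.8, 2.2, -2.2]
[0.446 0.14  0.1  ] -32.58761467743927 20.575 116.23185637462574
tool_pos: [571.4, -12.0, 104.4]
ft_force: [-0.5, 1.8, -2.5]
[0.251 0.117 0.12 ] -37.174704775414206 20.825 120.82312648686495
```

```bash
for i in 1 2 3; do python3 -m handwheel '{"series": [[[-0.01,0.005,0,0,0,0.04,0],[-0.01,0.01,0,0,0,0.08,0]]]}' | grep -E "pos|ft_";python3 -c "
from bench import status;s=status.sense();print(s['wrist_torque'].round(3),s['tcp_rot'][2],s['time'],s['joint_pos'][5])"; done
python3 - <<'E'
from h import *
from bench import eyes
S=eyes.snapshot("side")
cv2.imwrite("pics/w2.png",cv2.resize(S["img"][225:310,250:370,::-1],(720,510),interpolation=cv2.INTER_CUBIC))
E
```

```text
tool_pos: [571.4, -12.1, 104.5]
ft_force: [-0.5, 1.5, -1.6]
[0.178 0.103 0.141] -41.7604457365268 21.075 125.40414264165416
tool_pos: [571.3, -12.2, 104.4]
ft_force: [0.3, 0.8, -2.2]
[0.173 0.032 0.091] -46.34513067796754 21.325 129.98467978374086
tool_pos: [571.2, -12.2, 104.4]
ft_force: [0.9, 0.3, -2.9]
[ 0.15  -0.017  0.175] -50.93285313078869 21.575 134.56690447432692
```

View pics/w2.png

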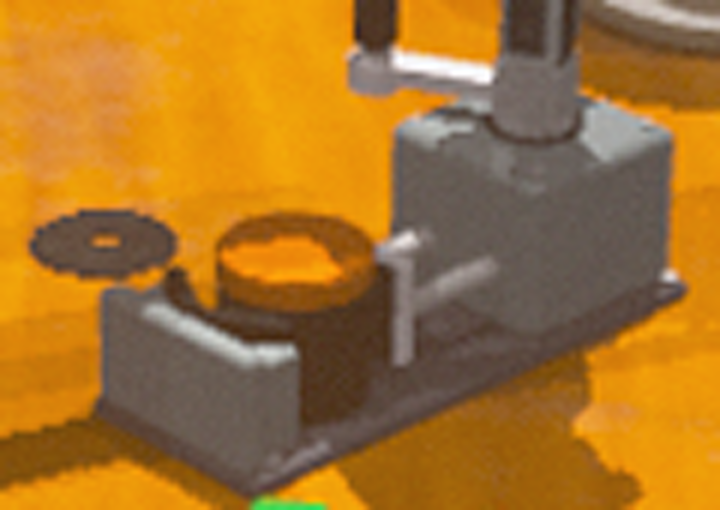

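Part way there, with the cap centre now at crop (297,258). Joint 6 is near its end, so I'll release, lift clear, turn back half a turn and regrip centred.

```bash
python3 -m handwheel '{"series": [[[0,0,0,0,0,0,0.6],[0,0,0,0,0,0,0.6],[0,0,0,0,0,0,0.6],[-0.17,0.04,-2,0,0,0,0.6],[-0.17,0.04,-5,0,0,-0.15,0.6],[-0.17,0.04,-5,0,0,-0.35,0.6],[-0.17,0.04,-5,0,0,-0.53,0.6],[-0.17,0.04,-5,0,0,-0.71,0.6],[-0.17,0.04,-5,0,0,-0.89,0.6],[-0.17,0.04,-5,0,0,-1.07,0.6],[-0.17,0.04,-5,0,0,-1.25,0.6],[-0.17,0.04,-5,0,0,-1.43,0.6]]]}'
python3 -m handwheel '{"series": [[[0,0,0,0,0,-0.18,0.6],[0,0,0,0,0,-0.36,0.6],[0,0,0,0,0,-0.54,0.6],[0,0,0,0,0,-0.72,0.6],[0,0,0,0,0,-0.9,0.6],[0,0,0,0,0,-1.08,0.6],[0,0,0,0,0,-1.26,0.6],[0,0,0,0,0,-1.44,0.6],[0,0,0,0,0,-1.62,0.6],[0,0,0,0,0,-1.71,0.6],[0,0,0,0,0,-1.71,0.6],[0,0,0,0,0,-1.71,0.6]]]}'
python3 go.py 569.8 -11.1 104.5 129.07
```

```text
time: 23.12
tool_pos: [570.4, -11.1, 156.8]
tcp_rot: [179.9, -0.1, 31.2]
ft_force: [0.7, 0.8, 0.2]
finger_gap: 51.4
grip_force: 0.0
time: 24.62
tool_pos: [570.1, -11.1, 155.9]
tcp_rot: [180.0, 0.0, 128.7]
ft_force: [-0.1, 0.2, -1.5]
finger_gap: 51.6
grip_force: 0.0
shift cm [ 0.03 -0.03  5.14] rotvec [ 0.001  0.001 -0.006] j6 -45.0 t 24.625
```

```bash
python3 -m handwheel '{"series": [[[0.03,-0.03,2,0,0,-0.006,0.6],[0.03,-0.03,4,0,0,-0.006,0.6],[0.03,-0.03,4.8,0,0,-0.006,0.6],[0.03,-0.03,5.1,0,0,-0.006,0.6],[0.03,-0.03,5.1,0,0,-0.006,0],[0.03,-0.03,5.1,0,0,-0.006,0],[0.03,-0.03,5.1,0,0,-0.006,0],[0.03,-0.03,5.1,0,0,-0.006,0],[0.03,-0.03,5.1,0,0,-0.006,0],[0.03,-0.03,5.1,0,0,-0.006,0]]]}' 60;python3 -c "
from bench import status;s=status.sense();print(s['wrist_torque'].round(3),s['tcp_rot'][2],s['time'],s['joint_pos'][5])"
```

```text
time: 25.88
tool_pos: [570.1, -11.1, 104.8]
tcp_rot: [179.9, 0.1, 129.2]
ft_force: [1.8, 1.3, 5.1]
finger_gap: 17.2
grip_force: 59.1
[ 0.086 -0.318 -0.011] 129.19314373543236 25.875 -45.46314632804144
```

```bash
for i in 1 2 3 4; do python3 -m handwheel '{"series": [[[0,0,-0.01,0,0,0.03,0],[0,0,-0.01,0,0,0.06,0]]]}' | grep -E "ft_";python3 -c "
from bench import status;s=status.sense();print(s['wrist_torque'].round(3),s['tool_pos'].round(1),s['tcp_rot'][2].round(2),s['time'])"; done
```

```text
ft_force: [2.6, 0.5, 5.7]
[ 0.151 -0.36   0.112] [570.1 -11.1 104.8] 125.68 26.125
ft_force: [2.7, 1.8, 5.2]
[ 0.158 -0.522  0.165] [570.1 -11.1 104.8] 122.23 26.375
ft_force: [4.1, 0.9, 4.9]
[ 0.099 -0.701  0.081] [570.1 -11.1 104.8] 118.78 26.625
ft_force: [4.4, 0.5, 4.3]
[ 0.17  -0.853  0.127] [570.1 -11.1 104.8] 115.33 26.875
```

```bash
python3 -m handwheel '{"series": [[[-0.02,0.045,-0.02,0,0,0.03,0],[-0.02,0.045,-0.02,0,0,0.06,0]]]}' | grep -E "ft_"; for i in 1 2 3; do python3 -m handwheel '{"series": [[[0,0.005,0,0,0,0.03,0],[0,0.01,0,0,0,0.06,0]]]}' | grep -E "ft_";python3 -c "
from bench import status;s=status.sense();print(s['wrist_torque'].round(3),s['tool_pos'].round(1),s['tcp_rot'][2].round(2),s['time'])"; done
```

```text
ft_force: [3.4, 0.8, 5.3]
ft_force: [3.1, 1.1, 6.5]
[ 0.134 -0.467  0.33 ] [570.1 -11.1 104.8] 108.47 27.375
ft_force: [1.8, 1.5, 6.3]
[ 0.115 -0.391  0.419] [570.2 -11.  104.8] 105.04 27.625
ft_force: [1.8, 1.2, 6.5]
[ 0.037 -0.352  0.54 ] [570.2 -11.  104.7] 101.61 27.875
```

Torque is 0.54 N·m, so the tin is held hard. I won't wind any further. I'll ease back until the wrist torque is near zero.

```bash
for i in 1 2 3; do python3 -m handwheel '{"series": [[[0,0,-0.01,0,0,-0.02,0],[0,0,-0.01,0,0,-0.04,0]]]}' | grep -E "ft_";python3 -c "
from bench import status;s=status.sense();print(s['wrist_torque'].round(3),s['tool_pos'].round(1),s['tcp_rot'][2].round(2),s['time'])"; done
```

```text
ft_force: [3.2, 0.4, 5.3]
[ 0.081 -0.43   0.209] [570.1 -11.  104.8] 103.97 28.125
ft_force: [1.8, 0.1, 5.5]
[ 0.07 -0.5  -0.04] [570.1 -11.1 104.8] 106.27 28.375
ft_force: [3.1, 0.0, 4.0]
[-0.002 -0.533 -0.03 ] [570.1 -11.  104.8] 108.61 28.625
```

```bash
python3 -m handwheel '{"series": [[[-0.01,0.03,-0.1,0,0,0,0],[-0.01,0.03,-0.3,0,0,0,0],[-0.01,0.03,-0.6,0,0,0,0],[-0.01,0.03,-1.0,0,0,0,0],[-0.01,0.03,-1.5,0,0,0,0],[-0.01,0.03,-2.2,0,0,0,0],[-0.01,0.03,-3.2,0,0,0,0],[-0.01,0.03,-4.5,0,0,0,0],[-0.01,0.03,-5.5,0,0,0,0],[-0.01,0.03,-5.5,0,0,0,0]]]}'
python3 go.py 475.8 -286.4 160 21
python3 - <<'E'
from h import *
from bench import eyes
S=eyes.snapshot("side")
cv2.imwrite("pics/w3.png",cv2.resize(S["img"][195:310,250:390,::-1],(700,575),interpolation=cv2.INTER_CUBIC))
E
```

```text
time: 29.88
tool_pos: [571.4, -11.1, 161.6]
tcp_rot: [179.9, 0.1, 108.6]
ft_force: [0.0, -0.7, -2.4]
finger_gap: 16.9
grip_force: 59.8
shift cm [-23.06 -17.83   0.14] rotvec [ 3.000e-03 -1.000e-03  1.528e+00] j6 -24.8 t 29.875
```

View pics/w3.png

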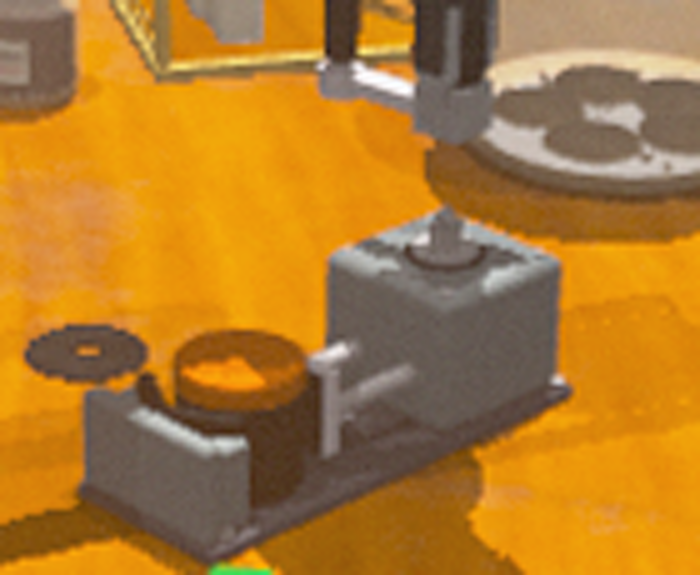

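The crank is off and level, with its hub at crop (452,110). The jaw at (330,410) is against the tin at (240,375), which sits in the V. Next I'll set the crank down.

```bash
python3 -m handwheel '{"series": [[[-3.8,-2.9,0,0,0,0.15,0],[-7.7,-5.9,0,0,0,0.33,0],[-11.5,-8.9,0,0,0,0.5,0],[-15.4,-11.9,0,0,0,0.68,0],[-19.2,-14.9,0,0,0,0.85,0],[-23.1,-17.8,0,0,0,1.02,0],[-23.1,-17.8,0,0,0,1.2,0],[-23.1,-17.8,0,0,0,1.37,0],[-23.1,-17.8,0,0,0,1.53,0],[-23.1,-17.8,0,0,0,1.53,0],[-23.1,-17.8,0,0,0,1.53,0]]]}'
python3 go.py 475.8 -286.4 35 21
```

```text
time: 31.3
tool_pos: [475.1, -286.5, 159.5]
tcp_rot: [-180.0, 0.0, 21.1]
ft_force: [0.6, 0.1, -2.5]
finger_gap: 17.0
grip_force: 59.8
shift cm [ 0.07  0.02 12.45] rotvec [-0.     0.     0.002] j6 32.5 t 31.3
```

```bash
python3 -m handwheel '{"series": [[[0,0,3,0,0,0,0],[0,0,6,0,0,0,0],[0,0,9,0,0,0,0],[0,0,11,0,0,0,0],[0,0,12.2,0,0,0,0],[0,0,12.6,0,0,0,0],[0,0,12.8,0,0,0,0],[0,0,12.8,0,0,0,0]]]}'; for i in 1 2 3 4; do python3 -m handwheel '{"series": [[[0,0,0.08,0,0,0,0],[0,0,0.08,0,0,0,0]]]}' | grep -E "tool_pos|ft_"; done
```

```text
time: 32.3
tool_pos: [475.9, -287.0, 32.7]
tcp_rot: [179.9, -0.0, 20.9]
ft_force: [0.1, -0.4, -2.0]
finger_gap: 16.9
grip_force: 59.9
tool_pos: [475.5, -286.8, 31.4]
ft_force: [-0.3, -0.3, -3.6]
tool_pos: [475.3, -286.6, 30.2]
ft_force: [0.2, -0.4, -2.1]
tool_pos: [475.2, -286.6, 29.3]
ft_force: [-0.2, -0.5, -1.5]
tool_pos: [475.2, -286.6, 28.5]
ft_force: [0.6, -0.5, -1.8]
```

```bash
for i in 1 2 3 4; do python3 -m handwheel '{"series": [[[0,0,0.06,0,0,0,0],[0,0,0.06,0,0,0,0]]]}' | grep -E "tool_pos|ft_"; done
```

```text
tool_pos: [475.3, -286.6, 28.0]
ft_force: [-0.9, 0.1, -2.6]
tool_pos: [475.3, -286.6, 27.3]
ft_force: [1.0, -0.7, -2.6]
tool_pos: [475.3, -286.7, 26.9]
ft_force: [-0.8, -0.8, -1.6]
tool_pos: [475.4, -286.7, 26.8]
ft_force: [-3.6, 0.9, 5.5]
```

Contact with the counter. I'll open, rise straight up and check.

```bash
python3 -m handwheel '{"series": [[[0,0,-0.05,0,0,0,0.2],[0,0,-0.05,0,0,0,0.5],[0,0,-0.05,0,0,0,1],[0,0,-0.05,0,0,0,1],[0,0,-0.05,0,0,0,1],[0,0,-1,0,0,0,1],[0,0,-4,0,0,0,1],[0,0,-8,0,0,0,1],[0,0,-13,0,0,0,1],[0,0,-17,0,0,0,1],[0,0,-17,0,0,0,1],[0,0,-17,0,0,0,1]]]}'
python3 - <<'E'
from h import *
from bench import eyes
S=eyes.snapshot("side")
cv2.imwrite("pics/e1.png",cv2.resize(S["img"][190:390,240:510,::-1],(800,593),interpolation=cv2.INTER_CUBIC))
E
```

```text
time: 35.8
tool_pos: [475.2, -286.5, 196.1]
tcp_rot: [180.0, -0.0, 20.9]
ft_force: [0.3, 0.1, -0.3]
finger_gap: 85.6
grip_force: 0.0
```

View pics/e1.png

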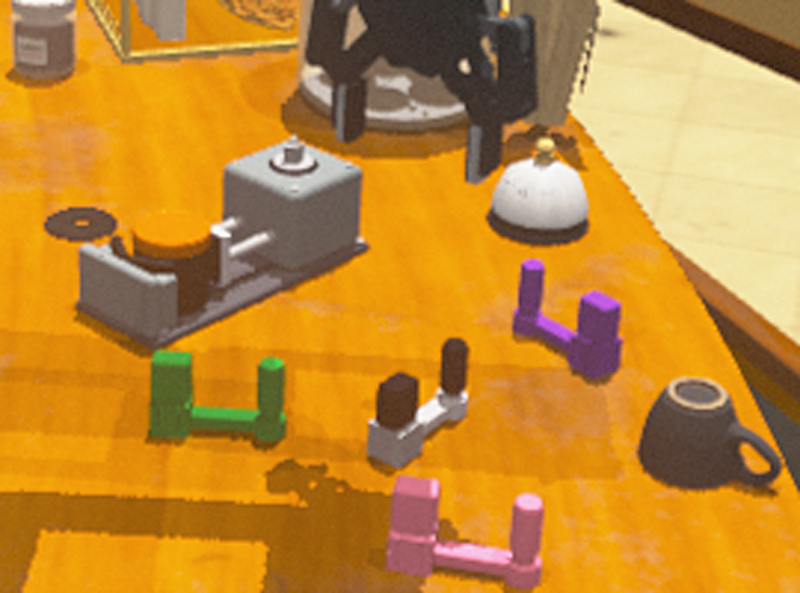

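The crank lies flat at crop (415,415), the tin is clamped at (175,260), the bystanders have not moved and the gripper is clear, so I'll hand in.

```bash
python3 -c "
from bench import r;print(r.hand_in())"
```

```text
the job is handed in; nothing more can be done
None
```

I handed the job in at about 36 s: the tin is clamped in the V rest and the crank lies flat about 290 mm from the shaft, though the jaw's final force on the tin is only inferred (about 10 N), and it peaked near 35 N while winding.

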